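# Ready the tube-reading stand and hold its frame upright

## Robot

A 6-joint arm with a two-finger parallel gripper is mounted at the origin on a cart in front of the work surface, level with it; the furniture and walls round the work are solid. World frame = base frame: x ahead of the robot, y to its left, z up, the work surface at z = 0. Lengths are in mm, angles in degrees, forces in N, time in s.
With the tool pointing down it reaches from about 350 to 850 mm from the base axis. Payload 8.1 kg.
Tool frame: the origin (TCP) lies at the centre of the arm's flange, where the gripper is bolted on; the fingertips stand 173 mm ahead of it and the grasp point (between the pads) lies 155 mm ahead of it; z points along the fingers, y is the line along which they close (so a half turn about z gives the same grasp; the last joint's range is limited). The gripper opens to 85 mm and grips with 20 to 120 N. Pads are 22 mm wide; open, the fingers measure 114 mm over their backs; the gripper's body (76 mm by 85 mm) begins 54 mm behind the grasp point. The pads swing forward as they close: fully open they stand 13 mm farther back than shut.
Start: joints at [-73.075, 7.471, 85.268, -0, 87.261, -4.893], TCP at [223.018, -557.019, 404.692] pointing down, gripper open.
Joint ranges: [-169.43, 169.43], [-51.17, 129.36], [1.28, 143.12], [-76.62, 256.62], [0, 156.53], [-152.29, 152.29]. Speed limits (degrees/s): [136.94, 136.94, 159.86, 180, 180, 180].

## Interface

Orientations are given as [roll, pitch, yaw] about the fixed x, y, z axes, in that order (R = Rz(yaw) Ry(pitch) Rx(roll)).
In Python, from bench import * gives the robot as it stands.
- The arm moves only by the shell command python3 -m jog 'ROWS' [FORCE]. ROWS is text: rows parted by semicolons, each of 7 numbers parted by spaces: the shift along the tool's x, y, z scaled (see below), then the turn, a rotation vector about the tool's x, y, z scaled (see below), then the closure, from -1 (fully open) to 1 (shut). In form: tx ty tz wx wy wz hand; .... A call has 1 to 5 rows; each row shifts and turns the commanded pose from where the row before left it, along the tool's axes as they then stand; what a row does not reach is not made up. The controller multiplies each number of a shift by 0.1 m and each number of a turn by 60 degrees. A row lasts 1/8 s, in which the tool goes at most 62.5 mm and 10.7 degrees, less where a joint would pass 70% of its speed; a pose out of reach is approached as far as the arm can. A call with a number of a shift or a turn outside -1 to 1 is refused whole. A call with a gripper value outside its range is refused whole. The fingers move at their own pace and stop on an object; FORCE is the grip in N (left out, the last holds). Time passes only in rows, so rows that do not move let the fingers close. It gives the time, the measured TCP pose, the force, the opening and the grip force at its end, in the units of the state.
- sense(): the state, without advancing time (a new reading comes with each control period).
- snapshot(name): name is "scene" or "top"; returns a dict with "img" (400x640x3 uint8, red, green, blue), "fx", "fy", "cx", "cy" (pixels), "extrinsics" (4x4, takes a point from camera to world coordinates). Camera axes: x right, y down, z forward; pixel columns grow to the right and rows downward; lengths in mm; the calibration is good to about 2 mm. A picture is of the moment at which its call begins. There is no depth.
- hand_in(): hands the job in; it is judged then, once.
The state is a dict: "time": time; "joint_pos": joint angles; "qd": joint speeds; "joint_efforts": joint torques, N m; "tool_pos": TCP position; "tcp_rot": TCP orientation; "ft_force": force on the tool from outside, world axes, zero at the start; "wrist_torque": the same for the moment, N m; "finger_gap": finger opening in mm; "grip_force": force on a finger pad.
Only numpy, scipy, OpenCV 4.12 (cv2) and the standard library are available. Lean on these libraries where they do the work, as an engineer would, in place of code of your own. Each camera call takes 0.05 s, during which the arm holds its last target. There are 200 camera calls.

## Task

Take the taller of the two capped sample tubes out of the wooden block and seat it fully in the hole of the reading stand. Then, with the stand's frame still leaning back, flip the frame's kickstand over until it is fully down against its stop, and after that bring the frame upright by its top bar and keep holding it there: it falls back if let go, so finish while still holding the frame upright. Leave the short tube in the block and do not shift the sample tin or the ring mould.

Things in the scene. Friction and masses are not known exactly. Their poses are not given: they have to be found in the camera images.
- stand: Reading stand, fixed. Origin on the worktop below the middle of the frame's hinge; local +x to its rear (away from the robot), +y left. Base plate x -140 to +75, 250 wide, 12 mm thick. Grey socket block 50 x 60, top 62 mm above the worktop, centred at local x = -75 mm, y = 0, with one upright round hole 23 mm wide, 40 deep, 3 mm chamfer. The frame first leans back on two rests behind it.
- hole_floor (a point): Centre of the floor of the stand's hole, 22 mm above the worktop, 40 mm below the mouth; where the bottom of the tube must stand.
- frame_hinge (a point): Middle of the frame's hinge axis (along the stand's y), 30 mm above the worktop. The frame: two posts with a white scale panel between them, 172 mm wide, reaching 210 mm from the hinge.
- frame (a joint): Tilt of the frame (rad): 0 = upright, +0.5 = leaning back on its rests (start), negative = tipped forward, -0.3 at most. A spring and its weight always push it backward, 2 to 3 N at the top bar. With the kickstand down, its foot meets the base plate at about -0.03, so the frame cannot tip further forward.
- kickstand (a joint): Angle (rad) of the leg on the frame, about the stand's y: 0 = up along the frame, -0.3 = folded back (starts near there), grows as it swings forward (to the robot) and down, 3.26 = fully down at its stop, 0.12 past centre. With the frame leaning back it stays folded by its weight up to 0.5, where it is vertical; beyond 0.7 it drops by itself to the stop in 1 to 2 s. A stiff pivot keeps it there.
- kick_pivot (a point): Pivot of the kickstand, in the leg's mid-plane, on an arm of the left (+y) post: in the frame's axes 70 mm in front of the frame, 105 mm left of its middle, 100 mm along it from the hinge. The leg is a steel flat 12 x 7 mm with a 16 mm rubber ball foot, centre 109 mm from the pivot.
- kick_pin (a point): Middle of the finger pin on the kickstand: a steel pin 10 mm thick (14 mm at its outer end) that sticks out 38 mm to the stand's left (+y), 85 mm from the pivot. This point is 20 mm out from the leg's mid-plane.
- tube_tall: The taller sample tube, glass with sand settled in it: 20 mm thick, 120 mm tall, with a grey cap 23 mm thick on the top 18 mm. Origin at the centre of its bottom, z up along it. 50 g. At the start it stands in one of the two holes of the block.
- tube_short: The shorter sample tube, the same but 90 mm tall. Origin at the centre of its bottom.
- tube_block: Wooden block, fixed, 60 x 140 x 45 mm; origin at the centre of its underside. Two round holes 23 mm wide and 35 mm deep at local y = -0.035 and +0.035 (which tube is in which changes); hole floor 10 mm above the worktop.
- vicat_ring: White conical ring mould filled with paste, 93 mm wide, 42 mm high, on the worktop; origin at the centre of its underside. To be left alone.
- top_bar (a point): Centre of the frame's top rung: a round steel bar 14 mm thick, along the stand's y, 200 mm from the hinge axis. Free length between the posts 148 mm; 33 mm free below it, down to the panel. Can be gripped from above and turns between the fingers as the frame swings.
- sample_tin: Round metal tin with a white lid, 66 mm wide, 46 mm high, on the worktop; origin at the centre of its underside. To be left alone.

How it is judged (in metres and radians):
On the way, in this order (a step that is already met when the one before it is completed fails the run):
1. the tall tube stands fully in the stand's hole (horizontal distance between tube_tall and hole_floor below 0.005 m and z of tube_tall in the frame of hole_floor below 0.005 m and contact force between the fingers and tube_tall below 0.1 N), for 0.2 s.
2. the kickstand is fully down while the frame still leans back (value of joint kickstand above 3.15 rad and value of joint frame above 0.35 rad), for 0.2 s.
3. the frame is held upright by its top bar (value of joint frame between -0.1 and 0.1 rad and contact force between the fingers and stand above 0.5 N and distance between the grasp point and top_bar below 0.11 m), for 0.2 s.
At the end, for the whole second after the job is handed in: The frame is still and upright within 0.1 rad, held by its top bar in the fingers (over 0.5 N, grasp within 110 mm of the bar's centre); the kickstand is down (over 3.15 rad); the tall tube stands in the hole within 5 mm of its floor's centre, 0.12 rad; the short tube is within 10 mm of its start (all of step 3 and velocity of joint frame between -0.1 and 0.1 rad/s and value of joint kickstand above 3.15 rad and horizontal distance between tube_tall and hole_floor below 0.005 m and z of tube_tall in the frame of hole_floor below 0.005 m and angle between tube_tall's own z axis and vertical below 0.12 rad and distance of tube_short from where it was at the start of the episode below 0.01 m); the arm keeps its last pose, push and grip.
It fails at once if a sample tube lies tipped over (angle between any of tube_tall, tube_short's own z axis and vertical above 1 rad).
It fails at once if the short tube is taken out of the block (distance of tube_short from where it was at the start of the episode above 0.03 m).
It fails at once if the sample tin or the ring mould is shifted (distance of any of sample_tin, vicat_ring from where it was at the start of the episode above 0.03 m).
It also fails if it takes over 67 s, if anything falls off the work surface, if the arm or the gripper's body presses on something with over 40 N, if the wrist force passes 120 N, or if a joint passes its speed limit or range.

## Working session

There is one attempt and no reset: what is moved stays moved. The work goes in short steps, Python scripts to look and compute and a shell command to move; the robot and the scene stay as the last step left them, time stands still between calls to the robot, and variables do not carry over. Pictures are saved under pics/ and viewed, at most 10 in all, crops included, and the job is handed in when it is done.

```bash
mkdir -p pics; ls; python3 - <<'E'
from bench import *
import cv2
print(sense())
for n in("scene","top"):
    s=snapshot(n); cv2.imwrite(f"pics/{n}0.png",s["img"][:,:,::-1]); print(n,s["fx"],s["fy"],s["cx"],s["cy"],s["extrinsics"])
E
```

```text
pics
{'time': 0.0, 'joint_pos': array([-7.30751425e+01,  7.51683555e+00,  8.53282708e+01, -3.05053626e-05,
        8.72620252e+01, -4.89352172e+00]), 'qd': array([-0.04843185, -0.08785066,  0.14297037, -0.0144323 ,  0.01319156,
       -0.07327045]), 'joint_efforts': array([-8.16123211e-04, -5.69395566e+01, -5.00554097e+01, -4.14234119e-04,
        1.42987934e-02,  1.15494583e-05]), 'tool_pos': array([ 222.95023772, -556.79890082,  403.63579046]), 'tcp_rot': array([-1.79893256e+02, -9.10841932e-03,  2.18183723e+01]), 'ft_force': array([-0.50991061,  0.62499419,  0.57604886]), 'wrist_torque': array([-0.01705409, -0.0057595 ,  0.06166021]), 'grip_force': 0.0, 'finger_gap': 85.34237038177491}
scene 492.87480237000904 492.87480237000904 318.87876327192623 199.33053123474787 [[ 8.87537855e-01 -2.83003995e-01  3.63572957e-01  6.54711442e+01]
 [-4.60170557e-01 -5.05456110e-01  7.29902171e-01 -1.03855691e+03]
 [-2.27950578e-02 -8.15121377e-01 -5.78841538e-01  9.26923708e+02]
 [ 0.00000000e+00  0.00000000e+00  0.00000000e+00  1.00000000e+00]]
top 436.6434872719301 436.6434872719301 314.70957511866067 198.95003766533338 [[ 2.57049913e-03 -9.85945960e-01  1.67044773e-01  3.78379900e+02]
 [-9.99941044e-01 -7.71923749e-04  1.08310631e-02 -5.86488083e+01]
 [-1.05498971e-02 -1.67062766e-01 -9.85889817e-01  1.34820913e+03]
 [ 0.00000000e+00  0.00000000e+00  0.00000000e+00  1.00000000e+00]]
```

View pics/scene0.png

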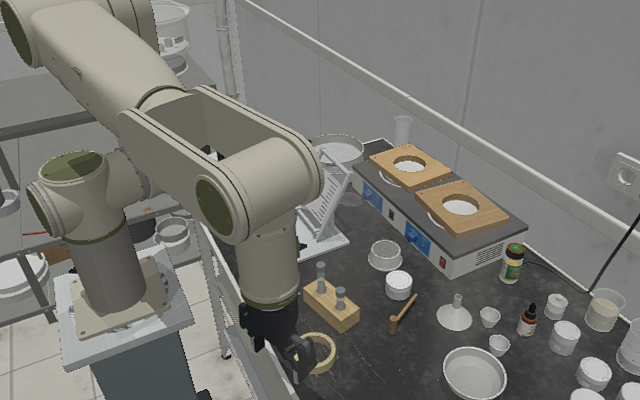

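View pics/top0.png

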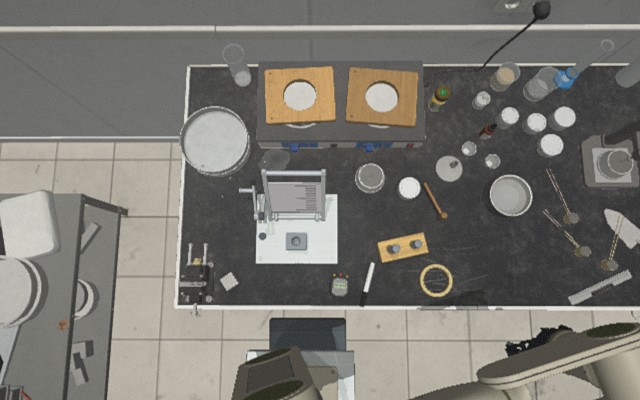

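The top view shows the stand's base plate at about px (256–338, 194–263), its socket hole near (297,240) and the wooden block near (402,247) with tubes at (393,249) and (415,243). The ring mould is near (370,178) and the tin near (409,187). I'll enlarge it for measuring.

```bash
python3 - <<'E'
import cv2
a=cv2.imread("pics/top0.png")[160:270,230:440]; a=cv2.resize(a,None,fx=3.8,fy=3.8,interpolation=cv2.INTER_CUBIC)
b=cv2.imread("pics/scene0.png")[130:345,295:440]; b=cv2.resize(b,None,fx=2.7,fy=2.7,interpolation=cv2.INTER_CUBIC)
cv2.imwrite("pics/topc.png",a);cv2.imwrite("pics/scc.png",b)
E
```

```text
(no output)
```

View pics/topc.png

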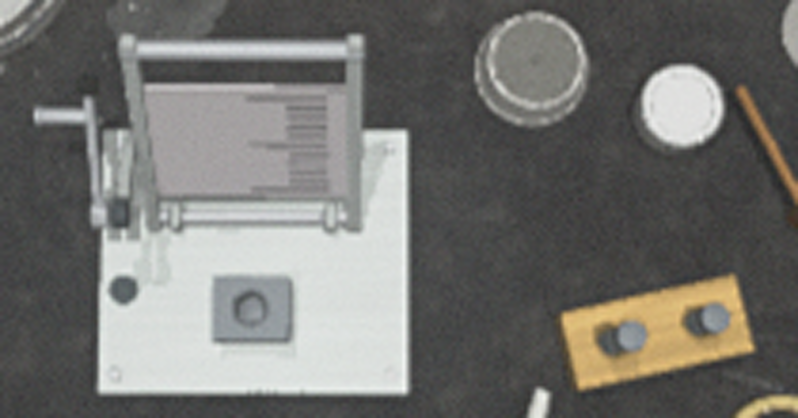

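View pics/scc.png

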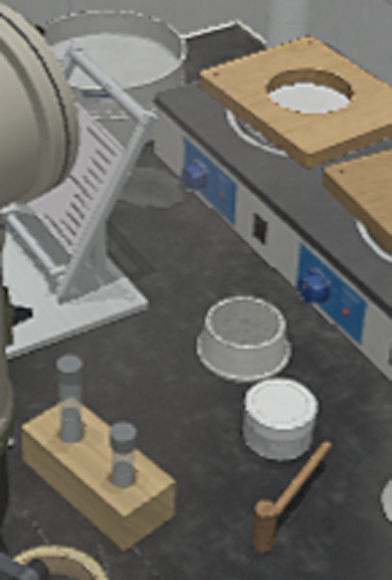

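The enlarged top crop shows the tall tube as the left one, with cap top at crop (632,335), and the short one's cap at (714,318). The socket mouth is at (251,309) and the base corners at (98,393), (408,393) and (408,130). The kickstand pivot is near (98,215) and the pin's outer end near (38,115). The scene crop confirms the left tube is the taller.

```bash
cat > h.py <<'E'
import numpy as np, cv2
from bench import *
def ray(s,u,v,z):
    E=np.array(s["extrinsics"]); d=E[:3,:3]@[(u-s["cx"])/s["fx"],(v-s["cy"])/s["fy"],1]; c=E[:3,3]
    return c+d*(z-c[2])/d[2]
def proj(s,p):
    q=np.linalg.inv(np.array(s["extrinsics"]))@np.r_[p,1]; return np.array([s["fx"]*q[0]/q[2]+s["cx"],s["fy"]*q[1]/q[2]+s["cy"]])
E
python3 - <<'E'
from h import *
s=snapshot("top"); im=s["img"].astype(int); hsv=cv2.cvtColor(s["img"],cv2.COLOR_RGB2HSV)
def big(m,roi):
    z=np.zeros(m.shape,np.uint8); x0,y0,x1,y1=roi; z[y0:y1,x0:x1]=m[y0:y1,x0:x1]
    c=max(cv2.findContours(z,cv2.RETR_EXTERNAL,cv2.CHAIN_APPROX_NONE)[0],key=cv2.contourArea); return c
w=(hsv[...,2]>185)&(hsv[...,1]<30)
c=big(w,(245,185,345,268)); r=cv2.minAreaRect(c); print("base",r)
# edges by lines: bottom rows, right cols
pts=c[:,0,:].astype(float)
def fit(sel): 
    vx,vy,x,y=cv2.fitLine(pts[sel].astype(np.float32),cv2.DIST_HUBER,0,.01,.01).ravel(); return vx,vy,x,y
bx,by,bw,bh=cv2.boundingRect(c);print(bx,by,bw,bh)
for nm,sel in(("bot",(pts[:,1]>by+bh-4)&(pts[:,0]>bx+6)&(pts[:,0]<bx+bw-6)),("right",(pts[:,0]>bx+bw-4)&(pts[:,1]>by+10)&(pts[:,1]<by+bh-6)),("left",(pts[:,0]<bx+3)&(pts[:,1]>by+bh-45)&(pts[:,1]<by+bh-6))):
    vx,vy,x,y=fit(sel); a=ray(s,x-20*vx,y-20*vy,12);b=ray(s,x+20*vx,y+20*vy,12); print(nm,x,y,ray(s,x,y,12)[:2],np.degrees(np.arctan2(*(b-a)[1::-1])))
g=(hsv[...,2]<160)&(hsv[...,2]>60)
c=big(g,(270,225,325,256)); r=cv2.minAreaRect(c); print("sock",r,ray(s,*r[0],62)[:2])
dk=(hsv[...,2]<95); c=big(dk,(288,233,305,249)); print("hole",cv2.boundingRect(c),cv2.contourArea(c))
o=(hsv[...,1]>80)&(hsv[...,0]>8)&(hsv[...,0]<30)
c=big(o,(370,225,435,268)); r=cv2.minAreaRect(c);print("block",r); bp=cv2.boxPoints(r); print([ray(s,*p,45)[:2].round(1) for p in bp],ray(s,*r[0],45)[:2])
caps=(hsv[...,1]<75)&(hsv[...,0]>85)&(hsv[...,2]>70)
for nm,roi,z in(("tall",(384,240,404,258),130),("short",(406,234,426,252),100)):
    c=big(caps,roi); (p,rr)=cv2.minEnclosingCircle(c); print(nm,cv2.boundingRect(c),p,rr,ray(s,*p,z)[:2])
print(sense()["time"])
E
```

```text
base ((296.0, 228.5), (67.0, 80.0), 90.0)
256 195 81 68
bot 296.5 262.0 [410.89932655  10.7319407 ] -89.86749715892385
right 336.0 231.1 [ 504.91591455 -109.46679288] 179.68075838883192
left 256.4 238.1 [483.06219268 134.26289499] -0.8489125358350804
sock ((296.0, 241.0), (16.0, 20.0), 90.0) [470.82698959  10.19056465]
hole (292, 237, 4, 5) 0.0
block ((402.0168151855469, 247.07302856445312), (21.436607360839844, 49.31918716430664), 77.00537872314453)
[array([ 469. , -225.6]), array([ 502.2, -369.4]), array([ 440.4, -381.2]), array([ 407.6, -238.6])] [ 454.64536464 -303.63623234]
tall (392, 245, 8, 7) (395.31817626953125, 248.68182373046875) 4.0478596687316895 [ 445.19603293 -268.99724034]
short (411, 240, 11, 7) (416.0, 243.5) 5.02503776550293 [ 461.62023658 -333.28590838]
0.15
```

```bash
python3 -m jog '.5 -.3 0 0 0 0 -1;.5 -.3 0 0 0 0 -1;.5 -.3 0 0 0 0 -1;.5 -.3 0 0 0 0 -1;.5 -.3 0 0 0 0 -1'; python3 -m jog '.5 -.3 0 0 0 0 -1;0 0 0 0 0 -.17 -1;0 0 0 0 0 -.17 -1;0 0 0 0 0 -.17 -1;0 0 0 0 0 -.17 -1';python3 -m jog '0 0 0 0 0 -.17 -1;0 0 0 0 0 -.17 -1;0 0 0 0 0 -.17 -1;0 0 0 0 0 -.17 -1;0 0 0 0 0 0 -1'
python3 - <<'E'
from h import *
for n in("scene","top"):
    s=snapshot(n); cv2.imwrite(f"pics/{n}1.png",s["img"][:,:,::-1]); np.savez(f"{n}cal.npz",**{k:s[k] for k in("fx","fy","cx","cy","extrinsics")})
a=cv2.imread("pics/scene1.png")[130:350,255:445]
cv2.imwrite("pics/scc1.png",cv2.resize(a,None,fx=2.7,fy=2.7,interpolation=cv2.INTER_CUBIC))
E
```

```text
time: 0.78
tool_pos: [400.1, -323.1, 404.5]
tcp_rot: [-180.0, 0.0, 21.8]
ft_force: [1.3, -0.2, 0.5]
finger_gap: 85.4
grip_force: 0.0
time: 1.4
tool_pos: [434.6, -278.2, 404.3]
tcp_rot: [-180.0, -0.0, 63.0]
ft_force: [-0.1, 0.6, 0.1]
finger_gap: 85.1
grip_force: 0.0
time: 2.02
tool_pos: [434.6, -278.3, 404.4]
tcp_rot: [-180.0, -0.0, 103.4]
ft_force: [0.6, 0.2, -0.1]
finger_gap: 85.3
grip_force: 0.0
```

View pics/scc1.png

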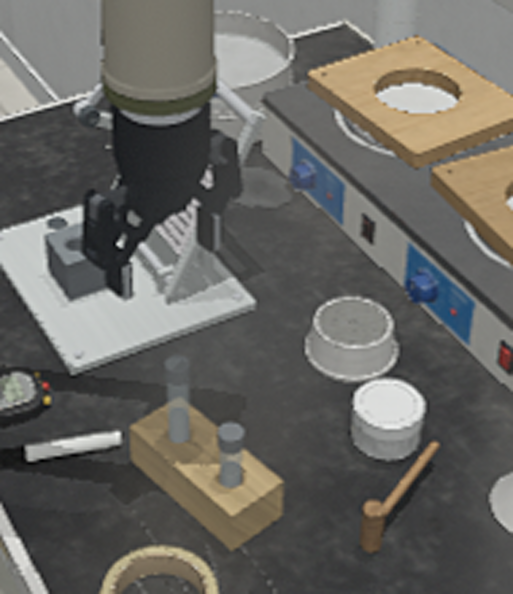

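The scene crop shows the block top's corners at crop (131,427), (172,403), (283,481) and (235,515). The tall cap top is at (177,361) and the short one at (230,428). The base plate's right-hand corners are at (73,360) and (254,298). I'll ray-cast these against sub-pixel edges from the top view.

```bash
python3 - <<'E'
from h import *
S=dict(np.load("scenecal.npz"));T=dict(np.load("topcal.npz"))
f=lambda x,y,k,ox,oy:(ox+(x+.5)/k-.5,oy+(y+.5)/k-.5)
for n,x,y,z in(("tall",177,361,130),("short",230,428,100),("b",131,427,45),("b",172,403,45),("b",283,481,45),("b",235,515,45),("baseFR",73,360,12),("baseRR",254,298,12)):
    print("scene",n,ray(S,*f(x,y,2.7,255,130),z)[:2].round(1))
for n,x,y,z in(("tall",632,335,130),("short",714,318,100),("b",560,314,45),("b",735,274,45),("b",755,352,45),("b",578,390,45),("baseFL",98,393,12),("baseFR",408,393,12),("baseRR",408,130,12),("s",213,277,62),("s",292,277,62),("s",292,341,62),("s",213,341,62),("hole",251,309,62)):
    print("top",n,ray(T,*f(x,y,3.8,230,160),z)[:2].round(1))
g=cv2.cvtColor(cv2.imread("pics/top0.png"),cv2.COLOR_BGR2GRAY).astype(float)
def cross(p,t,lo):
    r=[]
    for i in range(len(p)-1):
        if (p[i]-t)*(p[i+1]-t)<0: r.append(round(lo+i+(t-p[i])/(p[i+1]-p[i]),2))
    return r
p=g[246:258,250:345].mean(0);print("base L/R",cross(p,(p.max()+p.min())/2,250))
p=g[252:270,265:330].mean(1);print("base front",cross(p,(p.max()+p.min())/2,252))
p=g[236:246,278:316].mean(0);print("sock L/R",cross(p,(p[:5].mean()+p[9:13].mean())/2,278))
p=g[226:258,288:304].mean(1);print(p.round())
E
```

```text
scene tall [ 448.6 -267.1]
scene short [ 464.1 -334.1]
scene b [ 411.8 -242.7]
scene b [ 458.9 -233.3]
scene b [ 499.9 -364.8]
scene b [ 444.4 -377.9]
scene baseFR [ 414.2 -101.1]
scene baseRR [ 622.1 -105.7]
top tall [ 447.7 -270.8]
top short [ 462.2 -337.6]
top b [ 468.7 -229.9]
top b [ 500.3 -367.6]
top b [ 439.5 -380.8]
top b [ 409.9 -242.6]
top baseFL [407.5 135.4]
top baseFR [ 408. -112.]
top baseRR [ 620.9 -113.2]
top s [495.7  40.9]
top s [495.8 -20.5]
top s [446.4 -20.8]
top s [446.3  40.2]
top hole [471.   11.1]
base L/R [np.float64(255.48), np.float64(336.99)]
base front [np.float64(263.21)]
sock L/R [np.float64(285.34), np.float64(307.05)]
[221. 221. 221. 222. 222. 220. 187. 155. 151. 153. 146. 132. 128. 134.
 136. 139. 142. 144. 141. 146. 153. 156. 152. 122. 171. 213. 211. 217.
 222. 222. 222. 222.]
```

```bash
python3 -m jog '.054 .145 0 0 0 0 -1;0 0 .5 0 0 0 -1;0 0 .5 0 0 0 -1;0 0 .4 0 0 0 -1;0 0 .14 0 0 0 -1' && python3 -m jog '0 0 0 0 0 0 -1;0 0 0 0 0 0 1;0 0 0 0 0 0 1;0 0 0 0 0 0 1;0 0 0 0 0 0 1' 30 && python3 -m jog '0 0 0 0 0 0 1;0 0 0 0 0 0 1;0 0 0 0 0 0 1;0 0 0 0 0 0 1' 
```

```text
time: 2.75
tool_pos: [447.0, -268.5, 247.8]
tcp_rot: [-179.8, -0.2, 103.4]
ft_force: [0.4, -0.3, -0.0]
finger_gap: 85.0
grip_force: 0.0
time: 3.38
tool_pos: [447.7, -270.1, 251.6]
tcp_rot: [179.9, 0.1, 103.4]
ft_force: [-0.6, 0.4, 4.1]
finger_gap: 20.5
grip_force: 29.1
time: 3.88
tool_pos: [447.8, -270.1, 251.5]
tcp_rot: [179.9, 0.1, 103.4]
ft_force: [-0.5, 0.1, 5.6]
finger_gap: 20.5
grip_force: 29.0
```

```bash
python3 -m jog '0 0 -.2 0 0 0 1;0 0 -.5 0 0 0 1;0 0 -.5 0 0 0 1;0 0 0 0 0 0 1' && python3 -m jog '.4 .13 0 0 0 0 1;.5 .165 0 0 0 0 1;.5 .165 0 0 0 0 1;.5 .165 0 0 0 0 1;.5 .165 0 0 0 0 1' && python3 -m jog '.276 .085 0 0 0 0 1;0 0 0 0 0 .112 1;0 0 0 0 0 .112 1;0 0 0 0 0 0 1;0 0 0 0 0 0 1' && python3 - <<'E'
from h import *
st=sense();print(st["tool_pos"],st["tcp_rot"],st["finger_gap"],st["time"])
for n in("scene","top"):
    s=snapshot(n); cv2.imwrite(f"pics/{n}2.png",s["img"][:,:,::-1])
    print(n,"tubebot",proj(s,st["tool_pos"]-[0,0,241]),"hole",proj(s,[471,10.5,62]))
a=cv2.resize(cv2.imread("pics/scene2.png")[160:280,225:345],None,fx=4.5,fy=4.5,interpolation=cv2.INTER_CUBIC)
cv2.imwrite("pics/sc2c.png",a)
E
```

```text
time: 4.38
tool_pos: [448.6, -270.6, 375.7]
tcp_rot: [179.7, 0.4, 103.4]
ft_force: [0.9, -0.1, -0.7]
finger_gap: 20.9
grip_force: 29.8
time: 5.0
tool_pos: [468.1, -16.3, 369.2]
tcp_rot: [-179.9, -0.0, 103.4]
ft_force: [0.1, 0.8, -0.5]
finger_gap: 20.5
grip_force: 29.8
time: 5.62
tool_pos: [470.3, 10.7, 369.9]
tcp_rot: [-179.9, -0.0, 90.1]
ft_force: [0.4, 0.1, -1.0]
finger_gap: 20.7
grip_force: 29.8
[470.29172099  10.73653338 369.88198825] [-1.79926675e+02 -8.76383212e-03  9.01137679e+01] 20.65596059783067 5.625
scene tubebot [281.10888149 201.32469462] hole [282.93398726 220.24727757]
top tubebot [294.5369604  239.46304045] hole [295.89542215 240.94086757]
```

View pics/sc2c.png

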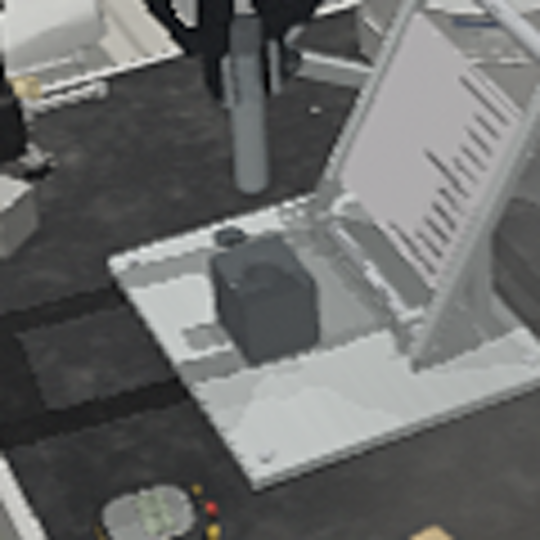

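The tube bottom is at crop (254,187) and the hole mouth at (262,272). Both fall within half a pixel of the projected targets, so I can lower straight down.

```bash
python3 -m jog '0 .006 .4 0 0 0 1;0 0 .2 0 0 0 1;0 0 .05 0 0 0 1;0 0 .05 0 0 0 1;0 0 .05 0 0 0 1' && python3 -m jog '0 0 .05 0 0 0 1;0 0 .05 0 0 0 1;0 0 .05 0 0 0 1;0 0 .05 0 0 0 1'
```

```text
time: 6.35
tool_pos: [471.6, 10.7, 296.6]
tcp_rot: [179.9, 0.0, 90.0]
ft_force: [0.0, 0.5, 0.1]
finger_gap: 21.1
grip_force: 29.8
time: 6.85
tool_pos: [471.1, 10.8, 275.4]
tcp_rot: [180.0, 0.0, 90.0]
ft_force: [-0.2, 0.3, -0.8]
finger_gap: 20.8
grip_force: 29.8
```

```bash
python3 -m jog '0 0 .05 0 0 0 1;0 0 .04 0 0 0 1;0 0 .02 0 0 0 1;0 0 0 0 0 0 1' 
```

```text
time: 7.35
tool_pos: [471.0, 10.8, 264.5]
tcp_rot: [-180.0, -0.0, 90.0]
ft_force: [-0.6, -0.9, -0.0]
finger_gap: 20.5
grip_force: 29.8
```

```bash
python3 -m jog '0 0 .012 0 0 0 1;0 0 .01 0 0 0 1;0 0 0 0 0 0 1' 
```

```text
time: 7.72
tool_pos: [471.7, 10.7, 263.5]
tcp_rot: [179.9, 0.0, 90.0]
ft_force: [-0.7, -0.1, 4.5]
finger_gap: 20.6
grip_force: 29.3
```

```bash
python3 -m jog '0 0 0 0 0 0 -1;0 0 0 0 0 0 -1;0 0 0 0 0 0 -1;0 0 0 0 0 0 -1' && python3 -m jog '0 0 -.2 0 0 0 -1;0 0 -.5 0 0 0 -1;0 0 -.5 0 0 0 -1;0 0 -.5 0 0 0 1;0 0 -.1 0 0 0 1' && python3 - <<'E'
from h import *
O=np.array([546.5,11,0])
s=snapshot("top"); cv2.imwrite("pics/top3.png",s["img"][:,:,::-1])
s2=snapshot("scene"); cv2.imwrite("pics/scene3.png",s2["img"][:,:,::-1])
pin=O+[47.5,0,210.2]
print("pin in/out crop",[((proj(s,pin+[0,y,0])-[230,160]+.5)*3.8-.5).round(1) for y in(109,147)])
print("pivot crop",((proj(s,O+[-13.5,105,151])-[230,160]+.5)*3.8-.5).round(1), "bar", [((proj(s,O+[95.9,y,205.5])-[230,160]+.5)*3.8-.5).round(1) for y in(-74,74)])
print("tube top scene crop", ((proj(s2,[471,11,142])-[225,160]+.5)*3.3-.5).round(1))
a=cv2.resize(cv2.imread("pics/top3.png")[160:270,230:350],None,fx=3.8,fy=3.8,interpolation=cv2.INTER_CUBIC)
b=cv2.resize(cv2.imread("pics/scene3.png")[160:286,225:325],None,fx=3.3,fy=3.3,interpolation=cv2.INTER_CUBIC)[:418]
a=a[:min(len(a),len(b))];b=b[:len(a)]
cv2.imwrite("pics/c3.png",np.hstack([a,b]))
E
```

```text
time: 8.22
tool_pos: [471.0, 10.8, 262.4]
tcp_rot: [-180.0, -0.0, 90.0]
ft_force: [0.2, 0.1, 0.5]
finger_gap: 85.7
grip_force: 0.0
time: 8.85
tool_pos: [471.8, 10.8, 447.0]
tcp_rot: [179.6, 0.0, 90.0]
ft_force: [0.8, -0.9, -0.6]
finger_gap: 51.5
grip_force: 0.0
pin in/out crop [array([ 85.7, 117.1]), array([ 31.5, 117. ])]
pivot crop [101.3 214.6] bar [array([347.5,  51. ]), array([138.,  51.])]
tube top scene crop [185.9 124.4]
```

View pics/c3.png

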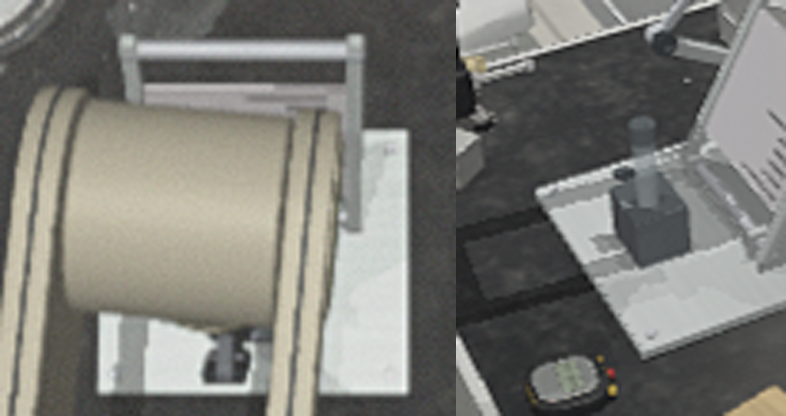

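The right crop shows the tube upright in the socket, cap top at (186,123) against a predicted (186,124), so it is seated. The pin measured in the first top view also agrees with the prediction, so I'll go behind it with closed fingers.

```bash
python3 -m jog '.325 .4 0 0 0 0 1;.325 .4 0 0 0 0 1;.325 .4 0 0 0 0 1;.325 .4 0 0 0 0 1;0 0 0 0 0 0 1' && python3 -m jog '0 0 .4 0 0 0 1;0 0 .3 0 0 0 1;0 0 .11 0 0 0 1;0 0 0 0 0 0 1'
```

```text
time: 9.57
tool_pos: [632.4, 142.9, 436.2]
tcp_rot: [-179.5, 0.0, 90.1]
ft_force: [-0.6, -1.1, -0.1]
finger_gap: -0.6
grip_force: 0.0
time: 10.07
tool_pos: [630.5, 140.3, 360.4]
tcp_rot: [-179.9, 0.0, 90.0]
ft_force: [0.5, 0.6, 0.5]
finger_gap: 0.1
grip_force: 0.0
```

```bash
python3 -m jog '0 -.15 0 0 0 0 1;0 -.1 0 0 0 0 1;0 -.1 0 0 0 0 1;0 -.1 0 0 0 0 1;0 -.1 0 0 0 0 1' && python3 -m jog '0 -.1 0 0 0 0 1;0 -.1 0 0 0 0 1;0 -.1 0 0 0 0 1'
```

```text
time: 10.7
tool_pos: [575.5, 140.8, 361.7]
tcp_rot: [180.0, -0.0, 90.0]
ft_force: [3.4, 0.2, 2.6]
finger_gap: 0.3
grip_force: 1.5
time: 11.08
tool_pos: [545.4, 140.8, 361.5]
tcp_rot: [-180.0, -0.0, 90.0]
ft_force: [1.4, 0.0, 4.2]
finger_gap: -0.0
grip_force: 1.9
```

```bash
python3 -m jog '0 -.1 0 0 0 0 1;0 -.1 0 0 0 0 1;0 -.12 0 0 0 0 1;0 0 0 0 0 0 1' && python3 -m jog '0 0 0 0 0 0 1;0 0 0 0 0 0 1;0 0 -.3 0 0 0 1;0 0 -.4 0 0 0 1;0 0 0 0 0 0 1' && python3 -m jog '0 0 0 0 0 0 -1;0 0 0 0 0 0 -1;0 0 0 0 0 0 -1;0 0 0 0 0 0 -1;0 0 0 0 0 0 -1' && python3 - <<'E'
from h import *
O=np.array([546.5,11,0])
s2=snapshot("scene"); cv2.imwrite("pics/scene4.png",s2["img"][:,:,::-1])
print("pin",((proj(s2,O+[-45,125,72])-[225,120]+.5)*4-.5), "foot",((proj(s2,O+[-54,105,50])-[225,120]+.5)*4-.5))
cv2.imwrite("pics/c4.png",cv2.resize(cv2.imread("pics/scene4.png")[120:260,225:375],None,fx=4,fy=4,interpolation=cv2.INTER_CUBIC))
E
```

```text
time: 11.58
tool_pos: [513.3, 140.9, 361.6]
tcp_rot: [-180.0, -0.0, 90.0]
ft_force: [0.0, 0.1, 5.7]
finger_gap: 0.1
grip_force: 2.5
time: 12.2
tool_pos: [514.6, 140.9, 434.8]
tcp_rot: [179.7, -0.0, 90.0]
ft_force: [0.0, -0.3, -0.3]
finger_gap: 0.3
grip_force: 0.0
time: 12.82
tool_pos: [514.1, 140.8, 431.3]
tcp_rot: [-180.0, 0.0, 90.0]
ft_force: [1.1, -0.3, -0.2]
finger_gap: 85.1
grip_force: 0.0
pin [202.12115052 292.43687402] foot [203.77300747 332.4020436 ]
```

View pics/c4.png

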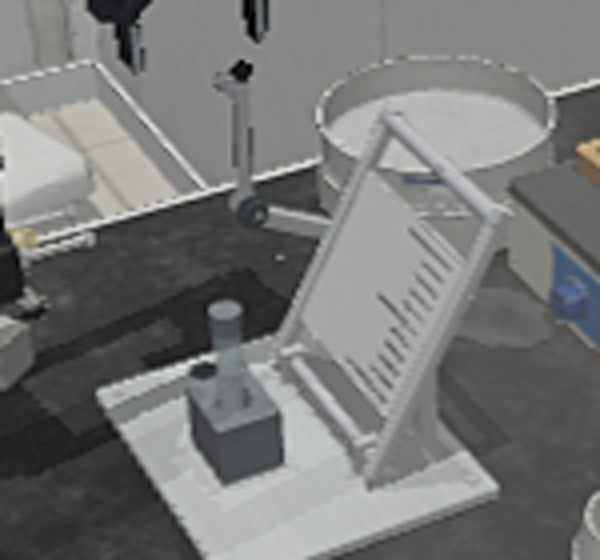

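The picture shows the leg standing nearly vertical, pin end near crop (232,75) and pivot at (250,210). It stuck short of dropping and was probably dragged back as I lifted. I'll push again with the fingertips higher on the pin.

```bash
python3 -m jog '0 0 -.3 0 0 0 1;0 .35 0 0 0 0 1;0 .25 0 0 0 0 1;0 0 0 0 0 0 1;0 0 .3 0 0 0 1' && python3 -m jog '0 0 .4 0 0 0 1;0 0 .1 0 0 0 1;0 0 0 0 0 0 1;0 -.15 0 0 0 0 1;0 -.1 0 0 0 0 1' && python3 -m jog '0 -.1 0 0 0 0 1;0 -.1 0 0 0 0 1'
```

```text
time: 13.5
tool_pos: [574.6, 140.9, 434.0]
tcp_rot: [179.7, -0.0, 90.0]
ft_force: [1.0, -0.1, -0.4]
finger_gap: -0.3
grip_force: 0.0
time: 14.12
tool_pos: [549.2, 140.9, 383.9]
tcp_rot: [179.8, -0.0, 90.0]
ft_force: [1.5, 0.2, 0.3]
finger_gap: -0.1
grip_force: 0.4
time: 14.38
tool_pos: [528.7, 140.8, 382.1]
tcp_rot: [179.9, -0.0, 90.0]
ft_force: [1.4, 0.4, -0.3]
finger_gap: 0.1
grip_force: 0.3
```

```bash
python3 -m jog '0 -.1 0 0 0 0 1;0 -.1 0 0 0 0 1' && python3 -m jog '0 -.1 0 0 0 0 1;0 -.1 0 0 0 0 1;0 0 0 0 0 0 1;0 0 0 0 0 0 1;0 0 0 0 0 0 1' && python3 -m jog '0 0 0 0 0 0 1;0 0 0 0 0 0 1;0 0 0 0 0 0 1;0 0 0 0 0 0 1;0 0 0 0 0 0 1' && python3 - <<'E'
from h import *
s2=snapshot("scene"); cv2.imwrite("pics/c5.png",cv2.resize(s2["img"][120:260,225:375,::-1],None,fx=4,fy=4,interpolation=cv2.INTER_CUBIC))
E
```

```text
time: 14.62
tool_pos: [508.4, 140.8, 381.4]
tcp_rot: [-180.0, 0.0, 90.0]
ft_force: [-0.4, -0.5, -0.6]
finger_gap: -0.1
grip_force: 0.3
time: 15.25
tool_pos: [489.4, 140.8, 381.5]
tcp_rot: [180.0, -0.0, 90.0]
ft_force: [-0.1, 1.0, 0.5]
finger_gap: -0.5
grip_force: 0.0
time: 15.88
tool_pos: [489.2, 140.8, 381.5]
tcp_rot: [180.0, -0.0, 90.0]
ft_force: [-0.3, -0.0, -0.1]
finger_gap: 0.2
grip_force: 0.0
```

View pics/c5.png

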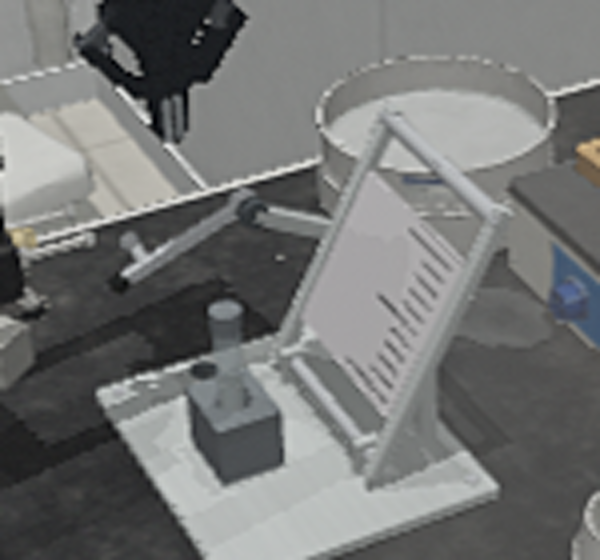

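The leg is now swinging down by itself: pivot at (248,205), foot at (118,282). I'll leave it to fall while moving above the top bar.

```bash
python3 -m jog '0 0 -.5 0 0 0 1;0 0 -.1 0 0 0 -1;-.325 .385 0 0 0 0 -1;-.325 .385 0 0 0 0 -1;-.325 .385 0 0 0 0 -1' && python3 -m jog '-.325 .39 0 0 0 0 -1;0 0 0 0 0 0 -1;0 0 0 0 0 0 -1;0 0 0 0 0 0 -1;0 0 0 0 0 0 -1' && python3 -m jog '0 0 0 0 0 0 -1;0 0 0 0 0 0 -1;0 0 0 0 0 0 -1;0 0 0 0 0 0 -1' && python3 - <<'E'
from h import *
O=np.array([546.5,11,0])
s2=snapshot("scene"); c=lambda p:((proj(s2,O+p)-[225,120]+.5)*4-.5).round()
cv2.imwrite("pics/c6.png",cv2.resize(s2["img"][120:260,225:375,::-1],None,fx=4,fy=4,interpolation=cv2.INTER_CUBIC))
print("pin",c([-45,125,72]),"foot",c([-54,105,50]),"bar ends",c([95.9,-74,205.5]),c([95.9,74,205.5]))
E
```

```text
time: 16.55
tool_pos: [605.6, 42.3, 441.2]
tcp_rot: [180.0, -0.0, 90.0]
ft_force: [-0.1, 0.4, 0.1]
finger_gap: 72.3
grip_force: 0.0
time: 17.18
tool_pos: [643.1, 11.6, 442.2]
tcp_rot: [179.9, -0.0, 90.0]
ft_force: [-0.1, -0.1, -0.4]
finger_gap: 85.2
grip_force: 0.0
time: 17.68
tool_pos: [643.6, 10.7, 441.4]
tcp_rot: [-180.0, 0.0, 90.0]
ft_force: [0.0, -0.2, 0.5]
finger_gap: 85.3
grip_force: 0.0
pin [202. 292.] foot [204. 332.] bar ends [494. 218.] [393. 124.]
```

View pics/c6.png

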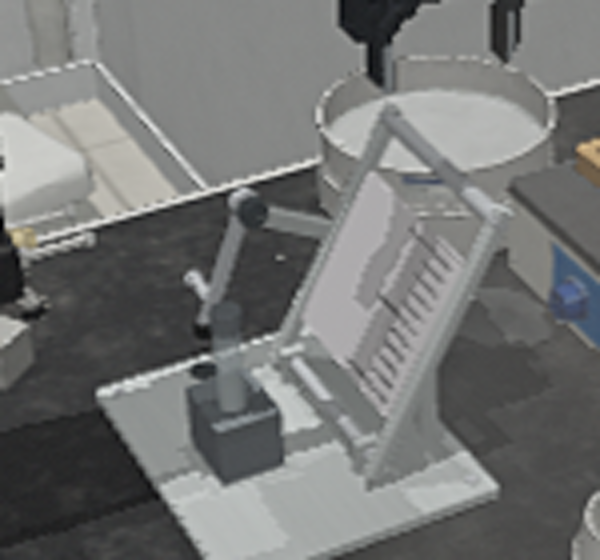

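The foot is at (203,328) and the pin spans (192,275) to (208,300), matching the predicted end position (foot (204,332), pin middle (202,292)). The kickstand is down and the tube still stands, so next is gripping the bar.

```bash
python3 -m jog '0 0 .4 0 0 0 -1;0 0 .3 0 0 0 -1;0 0 .08 0 0 0 -1;0 0 0 0 0 0 -1' && python3 -m jog '0 0 0 0 0 0 1;0 0 0 0 0 0 1;0 0 0 0 0 0 1;0 0 0 0 0 0 1;0 0 0 0 0 0 1' 60
```

```text
time: 18.23
tool_pos: [643.6, 10.7, 363.6]
tcp_rot: [-180.0, -0.0, 90.0]
ft_force: [0.6, 0.2, 0.0]
finger_gap: 85.1
grip_force: 0.0
time: 18.85
tool_pos: [643.5, 10.7, 363.9]
tcp_rot: [-180.0, 0.0, 90.0]
ft_force: [-3.1, 0.3, 3.5]
finger_gap: 11.8
grip_force: 58.5
```

```bash
python3 - <<'E'
from h import *
S=dict(np.load("scenecal.npz"));T=dict(np.load("topcal.npz"))
u=lambda x,y,k,ox,oy:(ox+(x+.5)/k-.5,oy+(y+.5)/k-.5)
for z in(190,200,205,210,215,220):
    # top: bar centre line crop y=48 ; scene: line through (390,113),(492,212)
    t=ray(T,*u(243,48,3.8,230,160),z)
    a=ray(S,*u(390,113,4,225,120),z);b=ray(S,*u(492,212,4,225,120),z); f=(11-a[1])/(b[1]-a[1])
    print(z,t[:2].round(1),(a+f*(b-a))[:2].round(1),(a[1]-b[1]).round(1),np.degrees(np.arctan2(b[0]-a[0],a[1]-b[1])).round(1))
E
```

```text
190 [648.2  11.7] [658.5  11. ] 159.0 -1.1
200 [645.9  11.1] [650.7  11. ] 156.9 -1.1
205 [644.7  10.8] [646.8  11. ] 155.8 -1.1
210 [643.5  10.5] [643.  11.] 154.7 -1.1
215 [642.4  10.2] [639.1  11. ] 153.6 -1.1
220 [641.2   9.9] [635.2  11. ] 152.5 -1.1
```

```bash
python3 - <<'E'
from h import *
s2=snapshot("scene"); a=cv2.resize(s2["img"][120:260,225:375,::-1],None,fx=4,fy=4,interpolation=cv2.INTER_CUBIC); b=cv2.imread("pics/c6.png")
print(np.abs(a.astype(int)-b)[255:345,180:225].mean(), np.abs(a.astype(int)-b)[480:540,300:360].mean())
E
python3 -m jog '0 -.089 -.046 0 0 0 1;0 -.091 -.041 0 0 0 1;0 -.093 -.037 0 0 0 1;0 -.095 -.032 0 0 0 1;0 0 0 0 0 0 1'
```

```text
2.5243621399176956 0.7048148148148148
time: 19.52
tool_pos: [606.6, 10.8, 380.7]
tcp_rot: [179.8, 0.0, 90.0]
ft_force: [5.1, 1.8, 4.5]
finger_gap: 11.8
grip_force: 60.4
```

```bash
python3 -m jog '0 -.096 -.027 0 0 0 1;0 -.098 -.022 0 0 0 1;0 -.098 -.018 0 0 0 1;0 -.099 -.012 0 0 0 1;0 0 0 0 0 0 1' && python3 -m jog '0 -.1 -.008 0 0 0 1;0 -.08 0 0 0 0 1;0 0 0 0 0 0 1;0 0 0 0 0 0 1'
```

```text
time: 20.15
tool_pos: [567.9, 10.9, 389.1]
tcp_rot: [179.8, 0.0, 90.0]
ft_force: [2.8, 1.4, 8.9]
finger_gap: 11.7
grip_force: 63.1
time: 20.65
tool_pos: [550.1, 10.9, 389.7]
tcp_rot: [179.8, -0.0, 90.0]
ft_force: [3.6, 1.3, 9.5]
finger_gap: 11.7
grip_force: 64.1
```

```bash
python3 -m jog '0 0 0 0 0 0 1;0 0 0 0 0 0 1;0 0 0 0 0 0 1;0 0 0 0 0 0 1'; python3 - <<'E'
from h import *
O=np.array([546.5,11,0]); s=snapshot("scene"); cv2.imwrite("pics/final.png",s["img"][:,:,::-1]); g=cv2.cvtColor(s["img"],cv2.COLOR_RGB2GRAY)
th=.02;R=lambda f,a,y:O+[200*0+a*np.sin(th)-f*np.cos(th),y,30+a*np.cos(th)+f*np.sin(th)]
P=R(70,100,105); t=th-3.26
for n,p in(("pivot",P),("foot",P+109*np.array([np.sin(t),0,np.cos(t)])),("pin",P+85*np.array([np.sin(t),0,np.cos(t)])+[0,20,0]),("tubetop",[471,11,142]),("leg mid",P+50*np.array([np.sin(t),0,np.cos(t)]))):
    q=proj(s,p).round().astype(int); print(n,q); print(g[q[1]-4:q[1]+5,q[0]-7:q[0]+8])
st=sense();print(st["tool_pos"],st["ft_force"],st["grip_force"],st["time"],st["qd"].round(2))
E
```

```text
time: 21.15
tool_pos: [550.2, 10.9, 389.7]
tcp_rot: [179.8, -0.0, 90.0]
ft_force: [3.1, 1.1, 10.1]
finger_gap: 11.5
grip_force: 64.1
pivot [269 182]
[[ 62  63  59  52 119 195 214 210 205 164  92  66  65  63  59]
 [ 72  73  62  68 171 197 199 181 157 145 106  61  61  72  78]
 [ 76  85  74  98 161 154 106  81  59  49  55  54  99 136 151]
 [ 71  70  66  95 140 128  75  54  60  59  57  53 106 146 150]
 [ 69  69  66  75 114  93  59  58  59  53  51  48  57 109 121]
 [ 63  64  65  63  92  75  53  56  52  51  53  50  43 103 122]
 [ 69  68  70  71  73  59  51  52  52  52  51  51  45  93 117]
 [ 71  72  74  84  86  73  55  50  52  50  51  50  47 106 102]
 [ 63  65  63  65  69  71  60  51  50  47  48  49  58  62  61]]
foot [275 210]
[[ 60  59  59  58  70 112 124 124 105  67  86 103 107 111 115]
 [ 62  64  64  63  68 114 127 126 115  76  97 113 127 138 159]
 [ 60  61  60  56  47 103 124 124 106  82 150 169 164 165 162]
 [ 52  51  39  46  59  63  68  42  11  52 158 169 160 162 161]
 [ 64  97 108 121 143  93  15  20  18  54 164 173 160 160 160]
 [143 199 205 161 108  59  22  23  21  43  62 115 135
[... 1393 characters left out ...]
69  68  62  84 114 122 123 101  71  66  66  70  72  69]
 [ 61  60  57  55  69 111 124 121 110  78  68  72  76  76  67]
 [ 61  59  59  54  64 113 123 121 133 101  68  69  64  61  61]
 [ 61  58  55  52  44 102 121 120 125  97  67  67  63  55  58]
 [ 59  59  54  67  84 107 117 120 123  96  60  53  57  68  88]
 [ 67  60  64 125 178 160 123 119 122 103  65  49  85 124 131]
 [ 58  56  99 146 188 174 130 116 121 118  80  47 111 129 125]
 [ 59  53  78 121 174 187 149 116 120 125  88  46  97 123 127]
 [ 59  54  55  88 140 189 158 114 120 126  93  53  64  88 109]]
[550.18871031  10.87798233 389.69601795] [ 3.36387919  1.92882348 10.02239609] 64.06537055969238 21.2 [ 0.08  0.01 -0.16 -0.09  0.06  0.03]
```

The pixel check puts the foot, pin and leg, the pivot and the tube top where they are predicted for an upright frame with the kickstand down. The arm is holding still, so I'm handing in.

```bash
python3 -c "
from bench import *
print(hand_in())"
```

```text
the job is handed in; nothing more can be done
None
```

I handed the job in at about 21 s: the tall tube is seated in the stand's hole, the kickstand is down, and the gripper is holding the frame upright by its top bar. The kickstand needed a second push. No verdict came back; camera and force checks just before hand-in agreed with this, but I did not re-check the short tube, sample tin or ring mould at the end.

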